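# Unlock and raise the chocolate mould press arm

### The job

Open the small mould press so that I can take the chocolate mould out: pull the snug steel lock pin straight up out of the coupler and put it into the shallow rectangular steel pan, then slide the latch knob sideways against its spring, towards where the pin was, and lift the press arm off its ball by that knob. Finish while still holding the arm up, steady, with its free end at least 6 cm higher than when it was closed; do not let go of it. Leave the mould and everything else on the table where it is.

Things in the scene. Friction and masses are not known exactly. Their poses are not given: they have to be found in the camera images.
- press: bench mould press, fixed. Origin: underside centre of its bed, 260 (x) x 130 (y) x 12 mm. Its x runs along the arm from coupler to hinge, y sideways, z up. The steel ball stud (ball 32 mm across, centre 66 mm up, flat collar 34 mm across below it) stands at x = -85 mm; the hinge at x = +100 mm, 95 mm up. Yaw varies by some 20 degrees; the coupler end is towards the robot.
- press_arm: steel press arm, about 0.5 kg with its latch. Origin: on the hinge axis, which lies along the arm's y; x points away from the coupler. Turning about +y lifts the coupler end, by at most 0.9 rad; let go, it falls shut. Shut, it is level, held by the latch jaw under the ball's collar with 2 mm of play.
- coupler (a point): centre of the coupler, a steel deck 64 (x) x 70 (y) x 22 mm at the free end of the press arm, 185 mm from the hinge; 95 mm above the table when shut.
- latch (a joint): latch slide on the coupler, in m: 0 closed, up to 0.014 as the knob is pulled along +y of the press. Its spring returns it: 4 N at 0, 9 N at 0.014. Beyond 0.008 the jaw is clear of the ball's collar and the arm can be lifted; keep it pulled at least for the first 15 mm of lift. The lock pin, in place, stops it at 2 to 3 mm.
- knob (a point): centre of the grey plastic latch knob, a disc 28 mm across, 18 mm long, axis along y of the press: pinch its flat ends along y; it may swivel there as the arm swings. Shut, it is 139 mm above the table, at x = -85, y = -12 mm of the press, 185 mm before and 44 mm above the hinge axis. Below it a stem 12 mm thick and the latch plate, top 113 mm up.
- pin_head (a point): centre of the head of the loose steel lock pin: head 16 (x) x 18 (y) x 44 mm tall, its underside 50 mm below this point. At the start it stands in a hole in the coupler, 34 mm to the +y side of the knob, head centre 138 mm above the table, turned as the press. Spring balls hold it: 5 to 12 N straight up frees it; 18 mm of lift clears the hole. Pinch it along x of the press.
- lock_pin: the whole lock pin, 60 g: the head, and below it a shank 10 mm square and 28 mm long. Origin at the centre of its underside, z along it towards the head.
- pan: shallow rectangular open steel pan, loose, 0.5 kg. Origin: centre of its underside. 170 (x) x 140 (y) x 40 mm high, walls and floor 3 mm, with a rim 10 mm wide all round. It stands to the left or right of the press, swapping places with the bowl.
- bowl: bystander: round steel bowl 150 mm across, 60 mm high, loose; origin at the centre of its underside. Leave it.
- mould: bystander: two-part clear mould 90 x 100 x 56 mm lying on the press bed under the arm; origin at the centre of its underside. Leave it.
- bar_mould: bystander: flat bar mould 180 x 105 x 22 mm on the table; origin at the centre of its underside.
- palette_knife: bystander: spatula 280 mm long with a black handle, lying on the table; origin at its middle.

How it is judged:
By the outcome, as a careful person would: the job done as asked, in the order asked, and still so for the second after the job is handed in, while the arm keeps its last pose, push and grip.
It also fails if it takes over 51 s, if anything falls off the work surface, if the arm or the gripper's body presses on something with over 40 N, if the wrist force passes 120 N, or if a joint passes its speed limit or range.

### The arm

A 6-joint arm with a two-finger parallel gripper is mounted at the origin on the work surface. World frame = base frame: x ahead of the robot, y to its left, z up, the work surface at z = 0. Lengths are in mm, angles in rad, forces in N, time in s.
With the tool pointing down it reaches from about 250 to 775 mm from the base axis. Payload 4 kg.
Tool frame: the origin (TCP) lies on the front face of the gripper's body, between the roots of the fingers; the fingertips stand 97 mm ahead of it and the grasp point (between the pads) lies 78 mm ahead of it; z points along the fingers, y is the line along which they close (so a half turn about z gives the same grasp; the last joint's range is limited). The gripper opens to 94 mm and grips with 3 to 60 N. Pads are 16 mm wide; open, the fingers measure 119 mm over their backs; the gripper's body (75 mm by 177 mm) begins 78 mm behind the grasp point.
Start: joints at [1.216, 0.087, 1.371, -0, 1.684, -0.103], TCP at [137.037, 532.664, 302.706] pointing down, gripper open.
Joint ranges: [-3.1, 3.1], [-0.76, 2.03], [0.27, 2.55], [-1.08, 4.22], [0.17, 2.65], [-2.57, 2.57]. Speed limits (rad/s): [2.79, 2.79, 3.14, 3.14, 3.14, 3.14].

### API

Orientations are given as a unit quaternion [w, x, y, z].
In Python, from rig import ctrl, vision gives the robot as it stands.
- The arm moves only by the shell command python3 -m handwheel 'ROWS' [FORCE]. ROWS is JSON, a list of rows, each a list of 5 numbers: the gripper command: -1 is fully open, 1 is shut, values between are in proportion, then the shift along the tool's x, y, z in units of 0.8 m (1.0 is 0.8 m), then the turn about the tool's z in units of 360 degrees (1.0 is 360 degrees). In form: [[jaw, dx, dy, dz, turn], ...]. A call has 1 to 20 rows; each row is the pose to reach, as a shift and turn from the pose commanded when the call began, along the tool's axes at that moment, turning the shorter way round; what a row does not reach only later rows make up. A row lasts 1/8 s, in which the tool goes at most 62.5 mm and 10.7 degrees, less where a joint would pass 70% of its speed; a pose out of reach is approached as far as the arm can. A call with a number of a shift or a turn outside -1 to 1 is refused whole. A call with a gripper value outside its range is refused whole. The fingers move at their own pace and stop on an object; FORCE is the grip in N (left out, the last holds). Time passes only in rows, so rows that repeat a pose let the fingers close. It gives the time, the measured TCP pose, the force, the opening and the grip force at its end, in the units of the state.
- ctrl.get_state(): the state, without advancing time (a new reading comes with each control period).
- vision.camera(name): name is "scene" or "top" or "wrist"; returns a dict with "image" (384x512x3 uint8, red, green, blue), "z_map" (384x512 float32, mm along the optical axis (not along the pixel's ray), 0 where there is no reading), "mtx" (3x3 intrinsics, pixels), "k1" (the pictures are not rectified: a ray, as slopes to the right and down, at radius r is drawn at 1 + k1 r^2 times it, then the intrinsics apply), "position" and "rotation" of the camera in the world; the wrist camera has in their place "mount" (4x4, takes a point from camera to tool coordinates, whose origin is the TCP and whose axes are the flange's). Camera axes: x right, y down, z forward; pixel columns grow to the right and rows downward; lengths in mm; the calibration is good to about 2 mm. A picture is of the moment at which its call begins: read the wrist's pose just before it.
- ctrl.finish_job(): hands the job in; it is judged then, once.
The state is a dict: "clock": time; "joint_pos": joint angles; "joint_velocities": joint speeds; "joint_efforts": joint torques, N m; "tool_pos": TCP position; "tool_rot": TCP orientation; "force": force on the tool from outside, world axes, zero at the start; "wrist_torque": the same for the moment, N m; "width": finger opening in mm; "gripper_force": force on a finger pad.
Only numpy, scipy, OpenCV 4.12 (cv2) and the standard library are available. Lean on these libraries where they do the work, as an engineer would, in place of code of your own. Each camera call takes 0.05 s, during which the arm holds its last target. There are 200 camera calls.

## Working session

There is one attempt and no reset: what is moved stays moved. The work goes in short steps, Python scripts to look and compute and a shell command to move; the robot and the scene stay as the last step left them, time stands still between calls to the robot, and variables do not carry over. Pictures are saved under pics/ and viewed, at most 10 in all, crops included, and the job is handed in when it is done.

```bash
ls; mkdir -p pics
cat > h.py <<'E'
import numpy as np, cv2
from rig import ctrl, vision
from scipy.spatial.transform import Rotation as R
def RM(q):
    q=np.array(q,float)
    return q if q.ndim==2 else R.from_quat(q[[1,2,3,0]]).as_matrix()
def cloud(c,pos=None,rot=None):
    h,w=c["z_map"].shape; u,v=np.meshgrid(np.arange(w),np.arange(h))
    p=cv2.undistortPoints(np.stack([u,v],-1).reshape(-1,1,2).astype(np.float64),np.array(c["mtx"]),np.array([c["k1"],0,0,0.])).reshape(h,w,2)
    d=np.dstack([p,np.ones((h,w))])
    if pos is None: pos,rot=np.array(c["position"]),RM(c["rotation"])
    X=d*c["z_map"][...,None]@rot.T+pos
    X[c["z_map"]==0]=np.nan
    return X,d@rot.T,pos
E
python3 - <<'E'
from h import *
for n in("top","scene"):
    c=vision.camera(n); np.save(f"{n}.npy",c,allow_pickle=True); cv2.imwrite(f"pics/{n}.png",c["image"][...,::-1])
    print(n,c["position"],c["rotation"],c["mtx"],c["k1"],(c["z_map"]==0).mean())
print(ctrl.get_state())
E
```

```text
pics
top [ 507.10505833   20.85664681 1339.49316814] [ 0.0208425  -0.69802269  0.71559254 -0.01603833] [[499.40397796   0.         242.99151675]
 [  0.         499.40397796 188.94901606]
 [  0.           0.           1.        ]] 0.002749089697808846 0.0037180582682291665
scene [1081.45178824 -451.38840396  811.07774004] [-0.35222789  0.84739278  0.36986679 -0.14511906] [[411.82398795   0.         258.70545098]
 [  0.         411.82398795 197.15306401]
 [  0.           0.           1.        ]] -0.05751072055907889 0.004084269205729167
{'clock': 0.1, 'joint_pos': array([ 1.21587533e+00,  8.78842731e-02,  1.37205593e+00, -2.31245145e-05,
        1.68360547e+00, -1.03090458e-01]), 'joint_velocities': array([-0.00016643,  0.00024962, -0.00165679, -0.00226475, -0.00088479,
       -0.00041246]), 'joint_efforts': array([ 2.32820414e-03, -3.41252518e+01, -3.03301477e+01,  7.19935074e-02,
        3.04546428e-02, -9.13406097e-05]), 'tool_pos': array([136.95042264, 532.37510023, 301.64324105]), 'tool_rot': array([-2.10486541e-04,  1.25584031e-01,  9.92082505e-01, -9.53623005e-04]), 'force': array([ 0.43255588, -0.63133437,  0.19375281]), 'wrist_torque': array([-0.01243223,  0.01830422, -0.04099699]), 'gripper_force': 0.0, 'width': 94.17426114655414}
```

View pics/top.png

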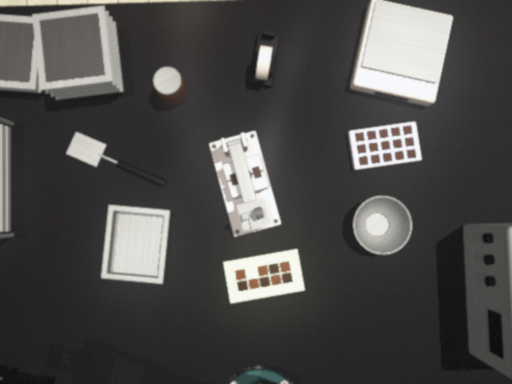

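View pics/scene.png

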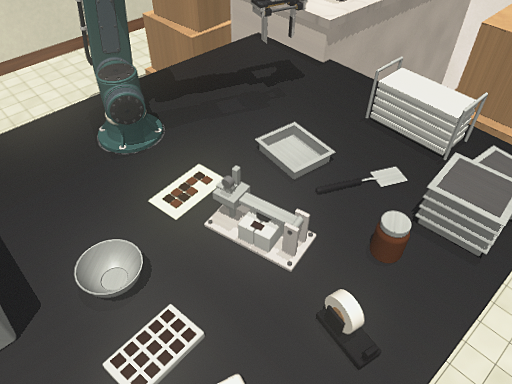

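The top view shows the press at about (245,184) with its coupler end near (257,214), the pan at (136,244) and the bowl at (382,225). In the scene view the pin head is at (237,175).

Run:
```python
from h import *
c=np.load("top.npy",allow_pickle=True).item(); X,D,P=cloud(c); im=c["image"].astype(int)
Z=X[...,2]
def box(m,n):
    p=X[m][:,:2].astype(np.float32); r=cv2.minAreaRect(p); print(n,m.sum(),r,cv2.boxPoints(r).round(0).tolist(), "z",np.nanpercentile(Z[m],[5,50,95]).round(1))
v,u=np.mgrid[:384,:512]
roi=(u>200)&(u<290)&(v>120)&(v<242)
print("table z",np.nanmedian(Z[(u>180)&(u<205)&(v>250)&(v<320)]))
box(roi&(Z>5)&(Z<30)&(im.min(-1)>90),"bed")
for a,b in((85,118),(118,150),(150,175)): 
    m=roi&(Z>a)&(Z<b); box(m,(a,b))
m=roi&(Z>120)
n,l,s,ce=cv2.connectedComponentsWithStats(m.astype(np.uint8))
for i in range(1,n): 
    k=l==i; print(s[i],np.nanmean(X[k],0).round(1),np.nanmax(Z[k]))
m=(u>95)&(u<178)&(v>195)&(v<290)&(Z>25)&(Z<60); box(m,"panrim")
s=np.load("scene.npy",allow_pickle=True).item(); X2,_,_=cloud(s)
v,u=v,u; r2=(u>200)&(u<325)&(v>150)&(v<275)
for a,b in((8,16),(102,112),(120,170)):
    m=r2&(X2[...,2]>a)&(X2[...,2]<b); p=X2[m]; print("scene",a,b,m.sum(),cv2.minAreaRect(p[:,:2].astype(np.float32)),p.mean(0).round(1))
m=r2&(X2[...,2]>120); n,l,st,ce=cv2.connectedComponentsWithStats(m.astype(np.uint8))
for i in range(1,n): print(st[i],X2[l==i].mean(0).round(1),X2[l==i].min(0).round(0),X2[l==i].max(0).round(0))
a=cv2.resize(c["image"][115:245,200:295],None,fx=4,fy=4,interpolation=2); b=cv2.resize(s["image"][150:280,195:325],None,fx=4,fy=4,interpolation=2)
cv2.imwrite("pics/z.png",np.hstack([a[:520,:380],b[:520,:420]])[...,::-1])
```

```text
table z -0.6193577929298044
bed 1987 ((593.3952026367188, 24.63115692138672), (261.2174377441406, 134.02767944335938), 14.245993614196777) [[450.0, 57.0], [483.0, -72.0], [736.0, -8.0], [703.0, 122.0]] z [ 7.3 11.6 16.3]
(85, 118) 1657 ((591.12939453125, 26.40738296508789), (238.5860137939453, 69.75337219238281), 14.444870948791504) [[467.0, 30.0], [484.0, -37.0], [715.0, 22.0], [698.0, 90.0]] z [ 98.  103.6 112.8]
(118, 150) 45 ((508.8458557128906, -3.9437427520751953), (25.169090270996094, 40.5609245300293), 75.88961791992188) [[486.0, -11.0], [525.0, -21.0], [532.0, 3.0], [492.0, 13.0]] z [138.6 145.7 149.5]
(150, 175) 94 ((509.2177429199219, 10.385698318481445), (19.550085067749023, 50.74894714355469), 9.910484313964844) [[495.0, 34.0], [504.0, -16.0], [523.0, -13.0], [514.0, 37.0]] z [150.4 155.7 161.7]
[253 206  10  13  88] [514.1  -5.8 148.9] 157.0145968159636
[241 212   8   8  49] [505.5  26.7 159. ] 162.56230002488883
panrim 1379 ((440.4393615722656, 314.0384826660156), (162.0996856689453, 191.2767333984375), 83.29215240478516) [[336.0, 245.0], [526.0, 222.0], [545.0, 383.0], [355.0, 406.0]] z [31.8 39.2 43.6]
scene 8 16 1820 ((513.2274169921875, 99.96096801757812), (353.67181396484375, 448.64398193359375), 40.48402404785156) [592.   22.6  11.2]
scene 102 112 753 ((592.435302734375, 25.938594818115234), (240.1036834716797, 74.16156768798828), 15.088678359985352) [582.5  16.1 105.4]
scene 120 170 250 ((510.1285095214844, 7.284181594848633), (28.966066360473633, 53.12212371826172), 15.016450881958008) [514.2   5.1 143.3]
[221 166  20  24 250] [514.2   5.1 143.3] [499. -20. 120.] [530.  34. 162.]
```

View pics/z.png

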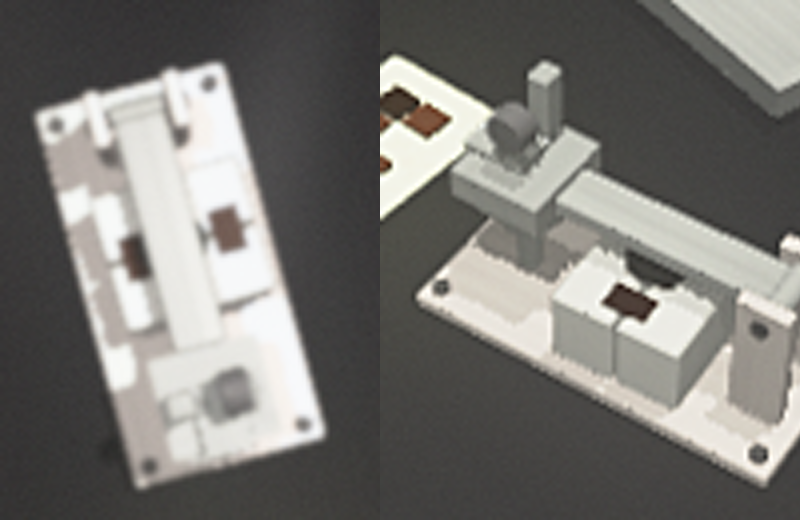

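The crop shows the pin head left of the knob, as expected. Yaw is about 14.4°, pin at about (505.5, 26), knob at about (514, -7), pan centre at (440, 314). All sizes match the ones given.

```bash
cat >> h.py <<'E'
def go(x,y,z,yaw):
    "row numbers for TCP at x,y,z with tool-y at yaw deg (mod 180)"
    s=ctrl.get_state(); M=RM(s["tool_rot"]); d=M.T@(np.array([x,y,z])-s["tool_pos"])/800
    cur=np.degrees(np.arctan2(M[1,1],M[0,1])); t=(cur-yaw+90)%180-90
    print("row",d.round(4),"turn",round(t/360,4),"| tcp",s["tool_pos"].round(1),"yaw",round(cur,2),"j6",s["joint_pos"][5].round(2),"w",round(s["width"],1))
E
python3 -c "
from h import *
go(505.5,26,290,14.4)"
python3 -m handwheel '[[-1,-0.604,-0.499,0.015,0.17],[-1,-0.604,-0.499,0.015,0.17],[-1,-0.604,-0.499,0.015,0.17],[-1,-0.604,-0.499,0.015,0.17],[-1,-0.604,-0.499,0.015,0.17],[-1,-0.604,-0.499,0.015,0.17],[-1,-0.604,-0.499,0.015,0.17],[-1,-0.604,-0.499,0.015,0.17],[-1,-0.604,-0.499,0.015,0.17],[-1,-0.604,-0.499,0.015,0.17],[-1,-0.604,-0.499,0.015,0.17],[-1,-0.604,-0.499,0.015,0.17],[-1,-0.604,-0.499,0.015,0.17],[-1,-0.604,-0.499,0.015,0.17],[-1,-0.604,-0.499,0.015,0.17],[-1,-0.604,-0.499,0.015,0.17]]'
python3 - <<'E'
from h import *
s=ctrl.get_state(); c=vision.camera("wrist"); M=RM(s["tool_rot"]); T=np.array(c["mount"])
rot=M@T[:3,:3]; pos=M@T[:3,3]+s["tool_pos"]; X,D,P=cloud(c,pos,rot); np.save("w1.npy",c,allow_pickle=True)
print("cam",pos.round(1)); cv2.imwrite("pics/w1.png",c["image"][...,::-1])
Z=X[...,2]; near=(abs(X[...,0]-510)<60)&(abs(X[...,1]-8)<60)
for a,b in((156,166),(120,156),(102,111)):
    m=near&(Z>a)&(Z<b)
    n,l,st,ce=cv2.connectedComponentsWithStats(m.astype(np.uint8))
    for i in range(1,n):
        if st[i][4]>60: k=l==i; print(a,b,st[i],X[k].mean(0).round(1),cv2.minAreaRect(X[k][:,:2].astype(np.float32)))
go(505.5,26,216,14.4)
E
```

```text
row [-0.6039 -0.4982  0.0154] turn 0.1699 | tcp [137.  532.4 301.6] yaw 75.57 j6 -0.1 w 94.2
clock: 2.1
tool_pos: [505.4, 26.1, 290.9]
tool_rot: [0.0, 0.613, 0.79, 0.0]
force: [0.2, -0.2, 0.4]
width: 93.9
gripper_force: 0.0
cam [485.7 104.4 372.3]
156 166 [245 205  23  26 562] [504.8  26.6 159. ] ((505.01007080078125, 25.716278076171875), (14.927274703979492, 18.168180465698242), 13.787919044494629)
120 156 [245 190  23  18 320] [502.9  33.9 139. ] ((503.1213073730469, 33.10430145263672), (15.86591625213623, 3.3255209922790527), 14.248306274414062)
120 156 [ 238  234   37   37 1195] [512.5  -4.3 146.1] ((513.3424682617188, -7.045347213745117), (27.277559280395508, 18.92855453491211), 14.643996238708496)
102 111 [ 212  179   85   80 3012] [515.8  17.4 105.5] ((509.2123107910156, 4.138618469238281), (69.95568084716797, 70.23550415039062), 13.879012107849121)
102 111 [219 241  19  18 325] [493.6 -27.9 105.6] ((493.3058166503906, -26.670406341552734), (15.72436809539795, 18.913902282714844), 13.00627326965332)
row [-0.      0.0001  0.0935] turn 0.0 | tcp [505.4  26.  290.8] yaw 14.41 j6 -0.31 w 94.0
```

View pics/w1.png

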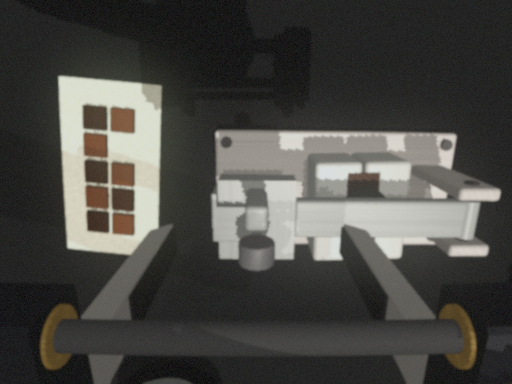

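The wrist view shows the pin head at (257,212) and the knob at (256,252), giving pin (505, 25.8) and knob (513.4, -7), which agrees with the top view. Next I go down, grip and pull straight up slowly.

```bash
python3 -m handwheel '[[-1,0,0,0.04,0],[-1,0,0,0.07,0],[-1,0,0,0.091,0],[-1,0,0,0.091,0],[0.7,0,0,0.091,0],[1,0,0,0.091,0],[1,0,0,0.091,0],[1,0,0,0.091,0],[1,0,0,0.091,0],[1,0,0,0.091,0],[1,0,0,0.091,0],[1,0,0,0.091,0]]' 45
python3 -m handwheel '[[1,0,0,-0.003,0],[1,0,0,-0.006,0],[1,0,0,-0.010,0],[1,0,0,-0.015,0],[1,0,0,-0.02,0],[1,0,0,-0.025,0],[1,0,0,-0.03,0],[1,0,0,-0.035,0],[1,0,0,-0.035,0],[1,0,0,-0.035,0]]'
python3 - <<'E'
from h import *
s=ctrl.get_state(); c=vision.camera("scene"); X,_,_=cloud(c); Z=X[...,2]
cv2.imwrite("pics/s2.png",cv2.resize(c["image"][110:280,170:330],None,fx=3,fy=3)[...,::-1])
v,u=np.mgrid[:384,:512]
c=vision.camera("top"); Y,_,_=cloud(c)
m=(Y[...,2]>25)&(Y[...,2]<60)&(u>95)&(u<178)&(v>195)&(v<290); print(cv2.minAreaRect(Y[m][:,:2].astype(np.float32)))
go(440,314,300,14.4)
E
```

```text
clock: 3.65
tool_pos: [505.5, 25.7, 217.8]
tool_rot: [-0.0, 0.613, 0.79, -0.0]
force: [0.2, -0.6, 0.2]
width: 17.2
gripper_force: 0.3
clock: 4.9
tool_pos: [505.5, 25.7, 245.8]
tool_rot: [-0.0, 0.613, 0.79, 0.0]
force: [-0.5, -0.7, -1.4]
width: 15.9
gripper_force: 45.0
((440.96954345703125, 313.707763671875), (161.34092712402344, 190.07461547851562), 83.28062438964844)
row [ 0.3694  0.0102 -0.0679] turn -0.0001 | tcp [505.4  25.7 245.6] yaw 14.37 j6 -0.31 w 15.7
```

View pics/s2.png

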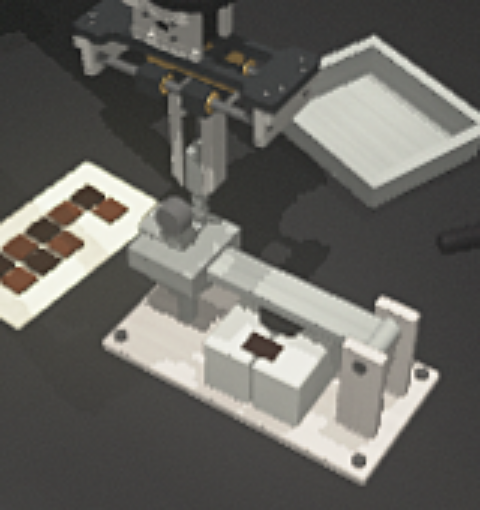

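The picture shows the pin in the fingers with its shank around (200,205) of the crop. Next I lift further, move over the pan, and measure how far the pin hangs below the tips.

```bash
python3 -m handwheel '[[1,0,0,-0.03,0],[1,0,0,-0.065,0],[1,0.06,0,-0.068,0],[1,0.12,0.004,-0.068,0],[1,0.18,0.005,-0.068,0],[1,0.24,0.007,-0.068,0],[1,0.3,0.009,-0.068,0],[1,0.35,0.01,-0.068,0],[1,0.369,0.01,-0.068,0],[1,0.369,0.01,-0.068,0],[1,0.369,0.01,-0.068,0]]'
python3 - <<'E'
from h import *
s=ctrl.get_state(); t=s["tool_pos"]; c=vision.camera("scene"); X,_,_=cloud(c)
m=(abs(X[...,0]-t[0])<25)&(abs(X[...,1]-t[1])<25)&(X[...,2]>60)&(X[...,2]<220)
z=X[...,2][m]; print("n",m.sum(),"below tcp:",(t[2]-z.min()).round(1), [( int(a),round(float(np.ptp(X[...,1][m][(z>a)&(z<=a+8)])),1)) for a in range(140,216,8) if ((z>a)&(z<=a+8)).any()])
go(440.5,314,137,14.4)
E
```

```text
clock: 6.38
tool_pos: [440.5, 312.5, 300.2]
tool_rot: [0.0, 0.614, 0.79, -0.0]
force: [-0.7, -0.6, -0.3]
width: 15.5
gripper_force: 45.0
n 110 below tcp: 129.3 [(164, 10.8), (172, 14.0), (180, 11.4), (188, 15.9), (196, 8.3), (204, 9.3), (212, 28.5)]
row [0.002  0.0005 0.2041] turn -0.0004 | tcp [440.5 312.4 300.3] yaw 14.27 j6 0.26 w 15.8
```

The pin hangs about 130 mm below the TCP, as expected, so I lower it to just above the pan floor.

```bash
python3 -m handwheel '[[1,0,0,0.06,0],[1,0,0,0.12,0],[1,0,0,0.17,0],[1,0,0,0.19,0],[1,0,0,0.2,0],[1,0,0,0.203,0],[1,0,0,0.205,0],[1,0,0,0.2055,0],[1,0,0,0.2055,0]]'
python3 -m handwheel '[[0.4,0,0,0,0],[0.3,0,0,0,0],[0.3,0,0,0,0],[0.3,0,0,0,0],[0.3,0,0,-0.02,0],[0.3,0,0,-0.06,0],[0.3,0,0,-0.12,0],[0.3,0,0,-0.18,0],[0.3,0,0,-0.205,0],[0.3,0,0,-0.205,0]]'
python3 - <<'E'
from h import *
c=vision.camera("wrist"); cv2.imwrite("pics/w2.png",c["image"][...,::-1])
d=vision.camera("scene"); cv2.imwrite("pics/s3.png",np.vstack([cv2.resize(d["image"][110:240,160:360],None,fx=2,fy=2),cv2.resize(c["image"],(400,300))])[...,::-1])
go(513.4,-7,290,104.4); go(513.4,-7,219,104.4)
E
```

```text
clock: 7.55
tool_pos: [440.2, 313.8, 136.5]
tool_rot: [0.0, 0.613, 0.79, 0.001]
force: [0.6, 0.7, -0.2]
width: 15.6
gripper_force: 45.0
clock: 8.8
tool_pos: [440.7, 314.0, 303.5]
tool_rot: [0.001, 0.613, 0.79, 0.003]
force: [0.2, -0.9, -0.1]
width: 33.4
gripper_force: 0.0
row [-0.4109 -0.0103  0.012 ] turn 0.2499 | tcp [439.8 313.5 299.6] yaw 14.37 j6 0.26 w 32.9
row [-0.4109 -0.0103  0.1008] turn 0.2499 | tcp [439.8 313.5 299.6] yaw 14.37 j6 0.26 w 32.9
```

View pics/s3.png

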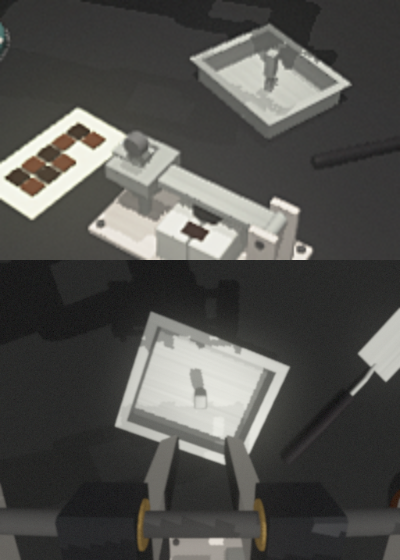

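The pin stands near the centre of the pan, at about (270,70) in the upper view and (200,390) in the lower one. Next I turn 90° and go above the knob.

```bash
python3 -m handwheel '[[0.1,-0.05,-0.002,0,0.03],[0.1,-0.1,-0.003,0,0.06],[0.1,-0.15,-0.004,0,0.09],[0.1,-0.2,-0.005,0.005,0.12],[0.1,-0.25,-0.006,0.01,0.15],[0.1,-0.3,-0.008,0.012,0.18],[0.1,-0.35,-0.009,0.012,0.21],[0.1,-0.39,-0.01,0.012,0.23],[0.1,-0.411,-0.0103,0.012,0.249],[0.1,-0.411,-0.0103,0.012,0.2499],[0.1,-0.411,-0.0103,0.012,0.2499],[0.1,-0.411,-0.0103,0.012,0.2499]]'
python3 - <<'E'
from h import *
s=ctrl.get_state(); c=vision.camera("wrist"); M=RM(s["tool_rot"]); T=np.array(c["mount"])
X,D,P=cloud(c,M@T[:3,3]+s["tool_pos"],M@T[:3,:3]); Z=X[...,2]; near=(abs(X[...,0]-510)<40)&(abs(X[...,1]-0)<40)
for a,b in((120,158),(102,111)):
    m=near&(Z>a)&(Z<b); n,l,st,ce=cv2.connectedComponentsWithStats(m.astype(np.uint8))
    for i in range(1,n):
        if st[i][4]>60: k=l==i; print(a,b,st[i],X[k].mean(0).round(1),X[k].max(0).round(1),cv2.minAreaRect(X[k][:,:2].astype(np.float32)))
go(513.4,-7,217,-75.6)
E
```

```text
clock: 10.4
tool_pos: [513.4, -6.1, 289.9]
tool_rot: [-0.0, 0.992, 0.126, -0.0]
force: [0.3, -0.3, 0.2]
width: 42.5
gripper_force: 0.0
120 158 [247 191  26  39 984] [516.6  -6.4 148.6] [528.5   4.1 153.7] ((513.466796875, -7.324409484863281), (27.922950744628906, 17.738550186157227), 14.655680656433105)
102 111 [ 202  157   87   79 4091] [518.4   5.5 105.4] [549.9  40.  110.9] ((510.10052490234375, 4.308109283447266), (65.31739807128906, 70.17684173583984), 14.002655029296875)
row [-0.0003  0.0011  0.0913] turn 0.0003 | tcp [513.4  -6.1 290.1] yaw -75.48 j6 1.19 w 42.1
```

```bash
python3 -m handwheel '[[0.1,0,0.001,0.04,0],[0.1,0,0.001,0.07,0],[0.1,0,0.001,0.0895,0],[0.1,0,0.001,0.0895,0],[0.5,0,0.001,0.0895,0],[1,0,0.001,0.0895,0],[1,0,0.001,0.0895,0],[1,0,0.001,0.0895,0],[1,0,0.001,0.0895,0],[1,0,0.001,0.0895,0],[1,0,0.001,0.0895,0],[1,0,0.001,0.0895,0]]' 45
python3 -c "
from h import *
s=ctrl.get_state();print(s['force'].round(1),s['gripper_force']);go(513.4,-7,219,-75.6)"
```

```text
clock: 11.95
tool_pos: [514.2, -7.4, 219.7]
tool_rot: [-0.0, 0.992, 0.125, 0.001]
force: [-0.4, 2.5, 5.7]
width: 17.6
gripper_force: 45.0
[-0.4  2.5  5.7] 44.99633073806763
row [-0.0008 -0.0008  0.0008] turn 0.0 | tcp [514.2  -7.4 219.7] yaw -75.59 j6 1.19 w 17.6
```

```bash
python3 -m handwheel '[[1,0,-0.003,0,0],[1,0,-0.006,0,0],[1,0,-0.009,0,0],[1,0,-0.012,0,0],[1,0,-0.0145,0,0],[1,0,-0.0145,0,0],[1,0,-0.0145,0,0]]'
python3 -c "
from h import *
s=ctrl.get_state();M=RM(s['tool_rot']);print((M.T@(s['tool_pos']-[514.2,-7.4,219.7])).round(1),(M.T@s['force']).round(1),s['gripper_force'])"
```

```text
clock: 12.82
tool_pos: [512.0, 1.2, 219.7]
tool_rot: [0.003, 0.992, 0.125, 0.001]
force: [2.4, -6.1, 4.7]
width: 18.0
gripper_force: 45.0
[ 0.  -8.9 -0.1] [ 0.8  6.6 -4.6] 44.994311928749084
```

```bash
python3 -m handwheel '[[1,0,-0.002,0,0],[1,0,-0.004,0,0],[1,0,-0.0045,0,0],[1,0,-0.0045,0,0],[1,0,-0.0045,0,0]]'
python3 -c "
from h import *
s=ctrl.get_state();M=RM(s['tool_rot']);print((M.T@(s['tool_pos']-[514.2,-7.4,219.7])).round(1),(M.T@s['force']).round(1),s['gripper_force'])
for t in np.arange(.05,.51,.05): print(round(t,2),((-185*np.cos(t)+44*np.sin(t)+185)/800).round(4),(-(185*np.sin(t)+44*np.cos(t)-44)/800).round(4))"
```

```text
clock: 13.45
tool_pos: [511.3, 4.3, 219.8]
tool_rot: [0.003, 0.992, 0.125, 0.002]
force: [2.7, -7.5, 3.9]
width: 17.5
gripper_force: 45.0
[  0.  -12.1  -0.1] [ 0.8  8.  -3.8] 44.994345903396606
0.05 0.003 -0.0115
0.1 0.0066 -0.0228
0.15 0.0108 -0.0339
0.2 0.0155 -0.0448
0.25 0.0208 -0.0555
0.3 0.0266 -0.0659
0.35 0.0329 -0.076
0.4 0.0397 -0.0857
0.45 0.0469 -0.0951
0.5 0.0547 -0.1041
```

The latch is open by about 11–12 mm, by both travel and spring force. I lift along the arc, starting slowly.

```bash
python3 -m handwheel '[[1,0.001,0,-0.004,0],[1,0.002,0,-0.008,0],[1,0.003,0,-0.0115,0],[1,0.0048,0,-0.017,0],[1,0.0066,0,-0.0228,0],[1,0.0087,0,-0.028,0],[1,0.0108,0,-0.034,0],[1,0.0108,0,-0.034,0],[1,0.0108,0,-0.034,0]]'
python3 - <<'E'
from h import *
s=ctrl.get_state();M=RM(s['tool_rot']);print((M.T@(s['tool_pos']-[514.2,-7.4,219.7])).round(1),(M.T@s['force']).round(1),s['gripper_force'])
d=vision.camera("scene"); cv2.imwrite("pics/s4.png",cv2.resize(d["image"][100:280,170:360],None,fx=3,fy=3)[...,::-1])
E
```

```text
clock: 14.58
tool_pos: [518.0, 6.5, 242.5]
tool_rot: [0.003, 0.992, 0.124, -0.003]
force: [3.4, -6.7, -6.8]
width: 17.6
gripper_force: 45.0
[  6.9 -12.4 -22.9] [1.7 7.3 6.8] 44.99672770500183
```

View pics/s4.png

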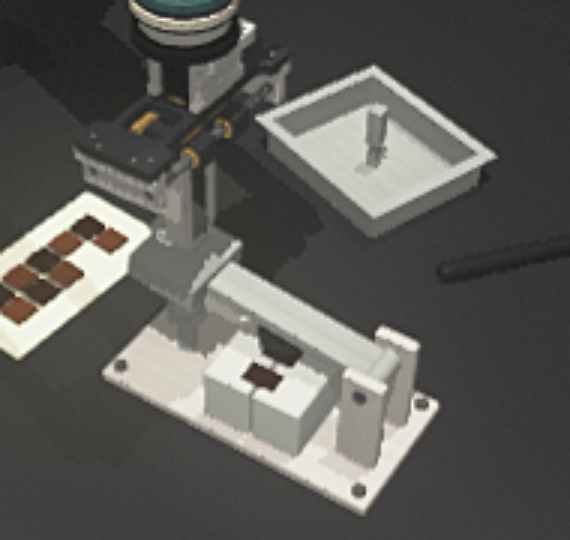

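The arm is rising with the knob held (coupler at about (190,260)), and the pin stands in the pan. I continue along the arc.

```bash
python3 -m handwheel '[[1,0.0023,0,-0.0054,0],[1,0.0047,0,-0.0109,0],[1,0.0073,0,-0.0162,0],[1,0.01,0,-0.0215,0],[1,0.0129,0,-0.0267,0],[1,0.0158,0,-0.0319,0],[1,0.019,0,-0.0369,0],[1,0.0221,0,-0.042,0],[1,0.0255,0,-0.047,0],[1,0.0289,0,-0.0517,0],[1,0.0325,0,-0.0564,0],[1,0.0361,0,-0.0611,0],[1,0.04,0,-0.0657,0],[1,0.0439,0,-0.0702,0],[1,0.0439,0,-0.0702,0],[1,0.0439,0,-0.0702,0],[1,0.0439,0,-0.0702,0],[1,0.0439,0,-0.0702,0]]'
python3 - <<'E'
from h import *
s=ctrl.get_state();M=RM(s['tool_rot']);print((M.T@(s['tool_pos']-[514.2,-7.4,219.7])).round(1),(M.T@s['force']).round(1),s['gripper_force'],abs(s['joint_velocities']).max())
d=vision.camera("scene"); cv2.imwrite("pics/s5.png",cv2.resize(d["image"][80:300,100:400],None,fx=2.5,fy=2.5)[...,::-1])
s=ctrl.get_state();print(s["tool_pos"],s["width"])
E
```

```text
clock: 16.88
tool_pos: [550.9, 14.7, 298.1]
tool_rot: [0.003, 0.992, 0.124, -0.005]
force: [-1.2, -8.0, -5.2]
width: 17.7
gripper_force: 45.0
[ 40.2 -12.  -78.9] [-3.1  7.5  5.3] 44.99647378921509 0.0016881023093174236
[550.96052619  14.62332291 298.10587749] 17.690271804940917
```

View pics/s5.png

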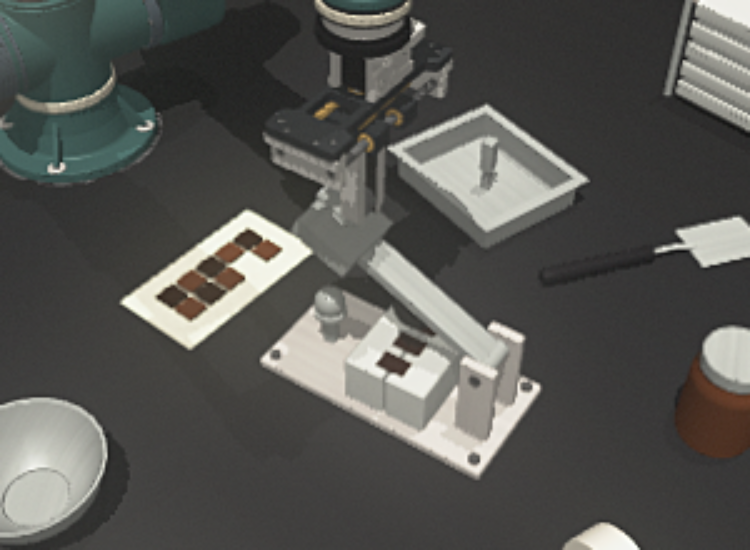

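The ball stud is bare at (330,303), the arm is held up at (345,235), and the pin is in the pan at (487,160). The knob is up 79 mm and the joints are still, so I hand in.

```bash
python3 -c "
from rig import ctrl
print(ctrl.finish_job())"
```

```text
the job is handed in; nothing more can be done
None
```

The press is open: the lock pin is standing in the pan, and the arm is still held by its knob with its free end about 8 cm above closed; the job was handed in at about 17 s, and no verdict came back.

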